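# Locate a manifold block in a fixture and hold it home with a spacer

### The arm

A 7-joint arm with a two-finger parallel gripper is mounted at the origin on the work surface; the furniture and walls round the work are solid. World frame = base frame: x ahead of the robot, y to its left, z up, the work surface at z = 0. Lengths are in m, angles in rad, forces in N, time in s.
With the tool pointing down it reaches from about 0.425 to 0.875 m from the base axis. Payload 4.7 kg.
Tool frame: the origin (TCP) lies at the very end of the fingers, on their centre line; the grasp point (between the pads) lies 19 mm behind it; z points along the fingers, y is the line along which they close (so a half turn about z gives the same grasp; the last joint's range is limited). The gripper opens to 87 mm and grips with 3 to 60 N. Pads are 19 mm wide; open, the fingers measure 117 mm over their backs; the gripper's body (75 mm by 190 mm) begins 51 mm behind the grasp point.
Start: joints at [1.287, 0.321, -0.07, 1.45, 0.023, 1.371, -0.057], TCP at [0.191, -0.621, 0.223] pointing down, gripper open.
Joint ranges: [-2.86, 2.86], [-0.3, 2.09], [-1.38, 1.24], [0.06, 2.45], [-1.56, 4.7], [0.09, 2.05], [-2.69, 2.69]. Speed limits (rad/s): [2.57, 2.57, 3.14, 3.14, 3.14, 3.14, 3.14].

### API

Orientations are given as a rotation vector (axis times angle).
In Python, from bench import ctrl, vision gives the robot as it stands.
- The arm moves only by the tool jog_arm, never from a script. Its argument "increments" is a list of rows, each an object of numbers: "tx", "ty", "tz": the shift along the tool's x, y, z in mm; "wx", "wy", "wz": the turn, a rotation vector about the tool's x, y, z in rad; "gripper": the opening, from 0 (shut) to 1 (fully open). In form: [{"tx": .., "ty": .., "tz": .., "wx": .., "wy": .., "wz": .., "gripper": ..}, ...]. A call has exactly 5 rows; each row is the pose to reach, as a shift and turn from the pose commanded when the call began, along the tool's axes at that moment; what a row does not reach only later rows make up. A row lasts 1/12 s, in which the tool goes at most 41.7 mm and 7.16 degrees, less where a joint would pass 70% of its speed; a pose out of reach is approached as far as the arm can. A call with a gripper value outside its range is refused whole. The fingers move at their own pace and stop on an object; "grip_force" is the grip in N (left out, the last holds). Time passes only in rows, so rows that repeat a pose let the fingers close, or fill a call up. It gives the time, the measured TCP pose, the force, the opening and the grip force at its end, in the units of the state.
- ctrl.get_state(): the state, without advancing time (a new reading comes with each control period).
- vision.get_image(name): name is "scene" or "top"; returns a dict with "color" (400x640x3 uint8, blue, green, red), "fx", "fy", "cx", "cy" (pixels), "extrinsics" (4x4, takes a point from world to camera coordinates). Camera axes: x right, y down, z forward; pixel columns grow to the right and rows downward; lengths in m; the calibration is good to about 2 mm. A picture is of the moment at which its call begins. There is no depth.
- ctrl.close_job(): hands the job in; it is judged then, once.
Trained networks look in the newest picture that a camera, given by its name, has taken for a name from the list of things; names that differ only in an ending like _2 or _b are one class to them, and where a whole thing is asked for, a point or a joint stands for the part that bears it (a point fixed in the world has none). Each returns a list of dicts, best first, with "conf" (0 to 1); they miss things now and then, are a little off and sometimes report something else, mostly with a low value. They report only what shows in the picture. A call takes as long as a camera call.
- vision.spot_in(camera, thing): "bbox" ([left, top, right, bottom] in pixels, round what is visible of it).
The state is a dict: "time": time; "joint_positions": joint angles; "qd": joint speeds; "joint_torque": joint torques, N m; "position": TCP position; "tool_rot": TCP orientation; "ft_force": force on the tool from outside, world axes, zero at the start; "torque": the same for the moment, N m; "grip_width": opening from 0.0 (shut) to 1.0 (fully open); "grip_force": force on a finger pad.
Only numpy, scipy, OpenCV 4.12 (cv2) and the standard library are available. Lean on these libraries where they do the work, as an engineer would, in place of code of your own. Each camera call takes 0.05 s, during which the arm holds its last target. There are 200 camera calls.

### The job

Push the aluminium manifold block square and flush into the corner of the two fences on the steel fixture plate. Then slide the steel spacer by its black handle upright down to the plate in the gap between the block and whichever of the two stops leaves it room, and press the spacer firmly against the block, away from the stop, so that the block stays flush in the corner. Finish while still gripping the spacer and pressing: do not let go; leave the things standing around where they are.

Things in the scene. Friction and masses are not known exactly. Their poses are not given: they have to be found in the camera images.
- fixture: Fixed dark steel plate 145 (x) x 210 (y) x 8 mm; origin: centre of its underside, on the worktop; +x away from the robot, +y left, z up. Two steel fences stand 22 mm above the plate: back fence, inner face x = +52.5 mm, y -100 to +100, 15 mm thick; side fence, inner face y = +88 mm, x -2.5 to +52.5, 12 mm thick. Block home: its origin at (+22.5, +28, +8) mm here, axes parallel.
- block: Loose aluminium block 60 (x) x 120 (y) x 30 mm, about 0.5 kg, flat on the plate, short of the corner and slightly askew. Origin: centre of its underside. A brass adapter is fixed upright in its top at x = +10, y = 0 mm: hexagon 26x30 mm from 30 to 39 mm above the origin, then a round stub 16 mm in diameter from 39 to 59 mm. It can be dragged by the stub; it turns about it only under a light grip.
- stop_shallow: Fixed steel stop, 29 (x) x 46 (y) x 22 mm, the shallower of two at the plate's front. Origin: foot of the middle of its rear face (nearest the robot), 8 mm above the worktop; axes as the fixture's; working face at x = +29 mm. Gap to the block when home: 26 mm, room for the spacer. Stands at (-62.5, +58 or -2) mm in the fixture's frame, so it may be left or right.
- stop_deep: The other fixed stop, 40 (x) x 46 (y) x 22 mm, same origin convention, working face at x = +40 mm. With the block home its gap is only 15 mm: too narrow for the spacer. It takes the other of the two places.
- spacer: Loose spacer, 80 mm tall, 0.16 kg, standing upright on the worktop right of the fixture. Steel foot 20 (x) x 40 (y) mm, from 0 to 36 mm high; above it a black handle 18 (x) x 28 (y) mm, from 36 to 80 mm. Origin: centre of its underside. In the gap its x axis lies along the fixture's x (20 mm thickness across the gap, either way round).
- washer_tin: Bystander: round green tin, 69 mm across, 24 high. Leave it where it is.
- oil_bottle: Bystander: dropper bottle with red cap, 35 mm across, 112 high. Leave it where it is.
- gauge_small: Bystander: small white pressure gauge lying on its back, 105x69x33 mm. Leave it where it is.
- knurled_fitting: Bystander: knurled steel fitting, 26 mm across, 30 high. Leave it where it is.

How it is judged:
By the outcome, as a careful person would: the job done as asked, in the order asked, and still so for the second after the job is handed in, while the arm keeps its last pose, push and grip.
It also fails if it takes over 59 s, if anything falls off the work surface, if the arm or the gripper's body presses on something with over 40 N, if the wrist force passes 120 N, or if a joint passes its speed limit or range.

## Working session

There is one attempt and no reset: what is moved stays moved. The work goes in short steps, Python scripts to look and compute and a tool call to move; the robot and the scene stay as the last step left them, time stands still between calls to the robot, and variables do not carry over. Pictures are saved under pics/ and viewed, at most 10 in all, crops included, and the job is handed in when it is done.

Besides the shell and the picture viewer there is one more tool, called after "Call:" as name([rows], argument=value, ...), one row to a line, values as JSON. jog_arm: Moves the arm, as the interface text tells. Its arguments: {"type":"object","properties":{"increments":{"type":"array"},"grip_force":{"type":"number"}},"required":["increments"]}

```bash
mkdir -p pics; ls; python3 - <<'E'
from bench import ctrl, vision
import cv2,numpy as np
np.set_printoptions(precision=4,suppress=True)
print(ctrl.get_state())
for n in("scene","top"):
    i=vision.get_image(n);cv2.imwrite(f"pics/{n}0.png",i["color"])
    print(n,i["fx"],i["fy"],i["cx"],i["cy"],i["extrinsics"])
    for t in("fixture","block","stop_shallow","stop_deep","spacer","washer_tin","oil_bottle","gauge_small","knurled_fitting"):
        print(t,[(np.round(d["bbox"]),round(d["conf"],2)) for d in vision.spot_in(n,t)[:2]])
E
```

```text
pics
{'time': 0.0, 'joint_positions': array([ 1.2871,  0.3218, -0.0701,  1.4517,  0.0226,  1.3708, -0.0569]), 'qd': array([ 0.0009,  0.0008, -0.0005, -0.0003, -0.0008, -0.0004, -0.0003]), 'joint_torque': array([  0.0008, -49.1281,  -0.4035, -31.2525,  -0.0641,   0.0439,
         0.0002]), 'position': array([ 0.1905, -0.6209,  0.2214]), 'tool_rot': array([-3.105 , -0.4658,  0.0006]), 'ft_force': array([ 0.6093, -0.9514,  0.3271]), 'torque': array([-0.0628, -0.0141, -0.066 ]), 'grip_force': 0.0, 'grip_width': 0.9973759182830954}
scene 484.4419700867143 484.4419700867143 323.5651066802947 201.1660906090062 [[-0.702  -0.7122 -0.0039  0.4021]
 [-0.5045  0.5012 -0.703   0.2711]
 [ 0.5027 -0.4915 -0.7112  1.3174]
 [ 0.      0.      0.      1.    ]]
fixture [(array([248., 189., 318., 243.]), 0.85), (array([315., 145., 321., 154.]), 0.5)]
block [(array([258., 195., 296., 225.]), 0.57)]
stop_shallow [(array([277., 217., 296., 231.]), 0.55)]
stop_deep [(array([260., 223., 280., 238.]), 0.63), (array([257., 195., 299., 224.]), 0.36)]
spacer [(array([364., 177., 380., 202.]), 0.69)]
washer_tin [(
[... 198 characters left out ...]
123231975 325.0224783206099 201.18799548671484 [[-0.0276 -0.9996 -0.0014  0.0622]
 [-0.9975  0.0276 -0.0654  0.5541]
 [ 0.0654 -0.0004 -0.9979  1.2699]
 [ 0.      0.      0.      1.    ]]
fixture [(array([258., 164., 318., 210.]), 0.69), (array([274., 173., 309., 196.]), 0.38)]
block [(array([272., 172., 310., 194.]), 0.89)]
stop_shallow [(array([446., 258., 463., 270.]), 0.67)]
stop_deep [(array([266., 191., 277., 205.]), 0.75)]
spacer [(array([445., 258., 463., 270.]), 0.55)]
washer_tin [(array([385., 243., 407., 266.]), 0.73)]
oil_bottle [(array([445., 259., 463., 271.]), 0.44)]
gauge_small [(array([181., 212., 213., 236.]), 0.58)]
knurled_fitting [(array([374., 140., 382., 146.]), 0.46)]
```

```bash
python3 - <<'E'
import cv2
a=cv2.imread("pics/top0.png")[125:275,175:475];b=cv2.imread("pics/scene0.png")[130:250,235:475]
r=cv2.resize
cv2.imwrite("pics/c1.png",r(a,(800,400),interpolation=2)); cv2.imwrite("pics/c2.png",r(b,(800,400),interpolation=2))
E
```

```text
(no output)
```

View pics/c1.png

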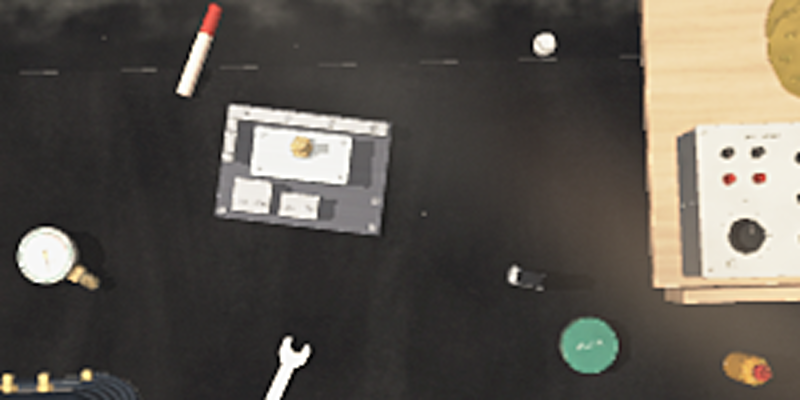

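View pics/c2.png

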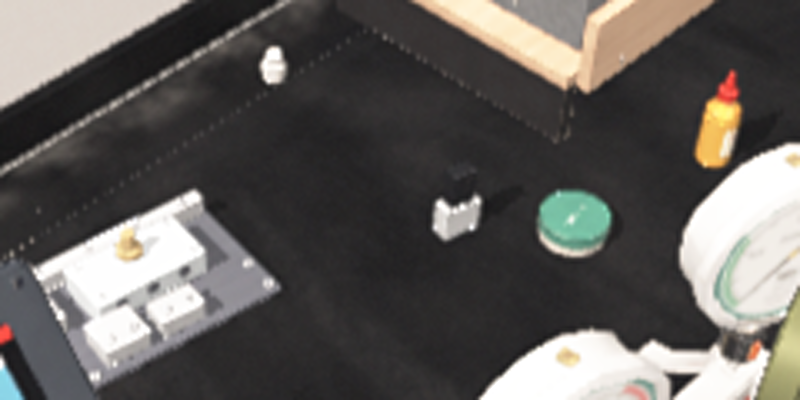

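The top crop shows the fixture (corners about (229,103), (392,122), (381,236), (216,215)), with the deeper stop on the left and the shallow one on the right. The block stub is at (302,147) and the spacer at about (525,277). The scene crop shows the same, with the spacer foot at (457,215), black handle above it and the plate's near corner at (281,290). The gap to use is therefore the right one. Next I fit the poses by aligning model edges in both views.

```bash
cat > h.py <<'E'
import cv2,numpy as np
from scipy.optimize import minimize
from bench import ctrl, vision
np.set_printoptions(precision=4,suppress=True)
def grab(tag):
    v={}
    for n in("scene","top"):
        v[n]=vision.get_image(n); cv2.imwrite(f"pics/{n}_{tag}.png",v[n]["color"])
    return v
def proj(v,P):
    c=np.c_[P,np.ones(len(P))]@np.array(v["extrinsics"])[:3].T
    return np.c_[v["fx"]*c[:,0]/c[:,2]+v["cx"],v["fy"]*c[:,1]/c[:,2]+v["cy"]]
def rect(x0,x1,y0,y1,z):
    return [[(x0,y0,z),(x1,y0,z)],[(x1,y0,z),(x1,y1,z)],[(x1,y1,z),(x0,y1,z)],[(x0,y1,z),(x0,y0,z)]]
def world(p,P):
    c,s=np.cos(p[2]),np.sin(p[2]); P=np.asarray(P,float)/1000
    return np.c_[c*P[...,0]-s*P[...,1]+p[0],s*P[...,0]+c*P[...,1]+p[1],P[...,2]]
def samp(E): 
    t=np.linspace(0.04,.96,40)[:,None]
    return np.vstack([np.array(a)*(1-t)+np.array(b)*t for a,b in E])
def gmag(im,s=1.0):
    g=cv2.GaussianBlur(im["color"].astype(np.float32),(0,0),s)
    return np.sqrt(sum((cv2.Sobel(g,cv2.CV_32F,*d)**2).sum(2) for d in((1,0),(0,1))))
def fit(v,models,p0,s=(1.5,0.7)):   # models: {cam: edges}
    p=np.array(p0,float)
    for sg in s:
        G={n:gmag(v[n],sg) for n in models}; S={n:samp(models[n]) for n in models}
        def f(q):
            r=0
            for n in models:
                uv=proj(v[n],world(q,S[n])).astype(np.float32)
                r-=np.sqrt(cv2.remap(G[n],uv[:,0],uv[:,1],cv2.INTER_LINEAR)).mean()
            return r
        best=None
        for k in range(12):
            d=np.random.default_rng(k).normal(size=3)*[.003,.003,.04]*(k>0)
            m=minimize(f,p+d,method="Nelder-Mead",options=dict(initial_simplex=[p+d,p+d+[.003,0,0],p+d+[0,.003,0],p+d+[0,0,.04]]))
            if best is None or m.fun<best.fun: best=m
        p=best.x
    return p,best.fun
def ptfit(v,C,p0):  # C: list (cam, P, uv)
    f=lambda q:sum(((proj(v[n],world(q,[P]))[0]-uv)**2).sum() for n,P,uv in C)
    m=minimize(f,p0,method="Nelder-Mead",options=dict(maxiter=2000)); return m.x,m.fun
def ray(v,uv,z):
    E=np.array(v["extrinsics"]);R,t=E[:3,:3],E[:3,3]
    d=R.T@[(uv[0]-v["cx"])/v["fx"],(uv[1]-v["cy"])/v["fy"],1];o=-R.T@t
    return o+d*(z-o[2])/d[2]
def box(x0,x1,y0,y1,z0,z1): 
    return rect(x0,x1,y0,y1,z1)+[[(x0,y0,z0),(x1,y0,z0)],[(x0,y0,z0),(x0,y1,z0)]]
FIX=rect(-72.5,72.5,-105,105,8)+rect(52.5,67.5,-100,100,30)+rect(-2.5,52.5,88,100,30)+rect(-62.5,-33.5,-25,21,30)+rect(-62.5,-22.5,35,81,30)
BLK=rect(-30,30,-60,60,38)
def overlay(v,items,win,size,name):
    x0,y0,w,h=win;k=size[0]/w
    im=cv2.resize(v["color"][y0:y0+h,x0:x0+w],size,interpolation=cv2.INTER_CUBIC)
    for p,E,col in items:
        for e in E:
            q=(proj(v,world(p,e))-[x0,y0]+.5)*k-.5
            cv2.line(im,*[tuple(int(a) for a in r) for r in q],col,1)
    cv2.imwrite(name,im)
    return im
E
cat > a.py <<'E'
from h import *
v=grab("1"); tc=lambda u,w:np.array([175+u/2.667-.3,125+w/2.667-.3]); sc=lambda u,w:np.array([235+u/3.333-.35,130+w/3.333-.35])
C=[("top",(-72.5,-105,8),tc(381,236)),("top",(-72.5,105,8),tc(216,215)),("top",(72.5,-105,8),tc(392,122)),("scene",(-72.5,-105,8),sc(281,290))]
g=ray(v["top"],tc(305,168),.008)
pf,e=ptfit(v,C,[g[0],g[1],0]);print("fixpt",pf,e)
pf,e=fit(v,{"top":FIX},pf);print("fix top",pf,e)
ps,e=fit(v,{"scene":FIX},pf);print("fix scene",ps,e)
pb0=fit(v,{"top":FIX,"scene":FIX},pf);print("both",pb0);pf=pb0[0]
b=ray(v["top"],tc(301,154),.038)
pbt=fit(v,{"top":BLK},[b[0],b[1],pf[2]]);pbs=fit(v,{"scene":BLK},pbt[0]);pb=fit(v,{"top":BLK,"scene":BLK},pbt[0])
print("block",pbt,pbs,pb)
# stub height from the two views
A=[];B=[]
for n,uv in(("top",tc(302,143)),("scene",sc(127,232))):
    o=ray(v[n],uv,0);d=ray(v[n],uv,1)-o;A.append(np.c_[np.eye(3),-d[:,None]*(n=="top"),-d[:,None]*(n=="scene")]);B.append(o)
print("stub top",np.linalg.lstsq(np.vstack(A),np.hstack(B),rcond=None)[0][:3])
SP=rect(-10,10,-20,20,36)+rect(-10,10,-20,20,0)+rect(-9,9,-14,14,80)+[[(x,y,0),(x,y,36)] for x in(-10,10) for y in(-20,20)]
s0=ray(v["scene"],sc(457,225),.01);best=[]
for y in np.arange(-1.5,1.6,.3): best.append(fit(v,{"top":SP,"scene":SP},[s0[0],s0[1],y]))
best.sort(key=lambda r:r[1]);print("spacer",s0,best[:4])
T=overlay(v["top"],[(pf,FIX,(0,0,255)),(pb[0],BLK,(0,200,0))],(250,155,80,60),(400,300),"pics/x.png")
S=overlay(v["scene"],[(pf,FIX,(0,0,255)),(pb[0],BLK,(0,200,0))],(240,180,80,60),(400,300),"pics/x.png")
T2=overlay(v["top"],[(best[0][0],SP,(0,0,255))],(350,210,40,30),(400,300),"pics/x.png")
S2=overlay(v["scene"],[(best[0][0],SP,(0,0,255))],(352,175,40,30),(400,300),"pics/x.png")
cv2.imwrite("pics/ov1.png",np.vstack([np.hstack([T,S]),np.hstack([T2,S2])]))
E
python3 a.py
```

```text
fixpt [ 0.6037  0.169  -0.1528] 4.829755579021731
fix top [ 0.6048  0.1706 -0.14  ] -25.6258544921875
fix scene [ 0.5999  0.1703 -0.1617] -18.181636810302734
both (array([ 0.6038,  0.1706, -0.1443]), np.float64(-42.508052825927734))
block (array([ 0.6189,  0.1702, -0.1359]), np.float64(-26.669082641601562)) (array([ 0.6341,  0.1683, -0.1713]), np.float64(-17.23518943786621)) (array([ 0.6179,  0.1706, -0.1391]), np.float64(-40.42216873168945))
stub top [0.6308 0.1657 0.0596]
spacer [ 0.4498 -0.1004  0.01  ] [(array([ 0.4571, -0.1049, -0.4695]), np.float64(-34.967742919921875)), (array([ 0.4571, -0.1049, -0.4698]), np.float64(-34.967613220214844)), (array([ 0.4571, -0.1049, -0.47  ]), np.float64(-34.967262268066406)), (array([ 0.4572, -0.105 , -0.4689]), np.float64(-34.964420318603516))]
```

View pics/ov1.png

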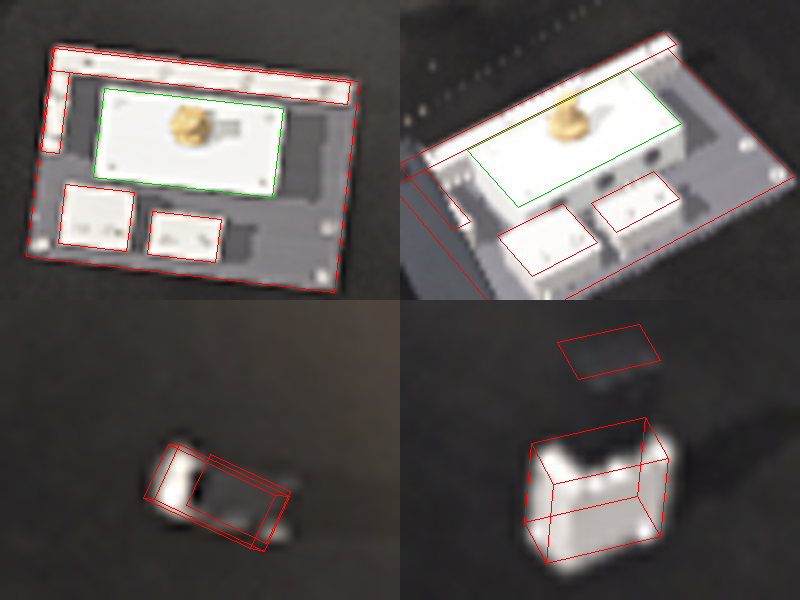

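The overlay shows the model edges on the fixture, both stops, the block and the spacer within about a pixel. The spacer's longer side is turned about -0.47 rad. I'll set out toward the stub.

Call:
jog_arm([
  {"tx": 30,"ty": -22},
  {"tx": 60,"ty": -44},
  {"tx": 90,"ty": -66},
  {"tx": 120,"ty": -88},
  {"tx": 150,"ty": -110},
])

```text
validation failed for argument at $.in...
```

Call:
jog_arm([
  {"tx": 30,"ty": -24},
  {"tx": 60,"ty": -48},
  {"tx": 90,"ty": -72},
  {"tx": 120,"ty": -96},
  {"tx": 150,"ty": -120},
])

```text
validation failed for argument at $.in...
```

Call:
jog_arm([
  {"tx": 27,"ty": -27},
  {"tx": 54,"ty": -54},
  {"tx": 81,"ty": -81},
  {"tx": 108,"ty": -108},
  {"tx": 135,"ty": -135},
])

```text
validation failed for argument at $.in...
```

```bash
cat >> h.py <<'E'
from scipy.spatial.transform import Rotation as Ro
def rel(target,yaw_y):
    "shift/turn in tool axes from measured pose to target with tool straight down and tool y at yaw_y"
    s=ctrl.get_state();R=Ro.from_rotvec(s["tool_rot"]);c,n=np.cos(yaw_y),np.sin(yaw_y)
    T=Ro.from_matrix(np.array([[-n,c,0],[c,n,0],[0,0,-1]]))   # x=(-sin,cos), y=(cos,sin), z down
    return 1000*R.inv().apply(np.array(target)-s["position"]),(R.inv()*T).as_rotvec()
E
python3 - <<'E'
from h import *
s=ctrl.get_state();print(s["time"],s["position"],s["tool_rot"],s["joint_positions"]);print(rel([.628,.169,.12],-.14))
E
```

```text
1.1 [ 0.1907 -0.6214  0.2226] [3.1068 0.4661 0.    ] [ 1.2871  0.321  -0.0701  1.4505  0.0226  1.3708 -0.0569]
(array([ 649.9624, -627.2982,  102.5307]), array([ 0.0001,  0.    , -1.133 ]))
```

Call:
jog_arm([
  {"tx": 30,"ty": -22,"tz": 0,"wx": 0,"wy": 0,"wz": 0,"gripper": 1},
  {"tx": 60,"ty": -44,"tz": 0,"wx": 0,"wy": 0,"wz": 0,"gripper": 1},
  {"tx": 90,"ty": -66,"tz": 0,"wx": 0,"wy": 0,"wz": 0,"gripper": 1},
  {"tx": 120,"ty": -88,"tz": 0,"wx": 0,"wy": 0,"wz": 0,"gripper": 1},
  {"tx": 150,"ty": -110,"tz": 0,"wx": 0,"wy": 0,"wz": 0,"gripper": 1},
])

```text
time: 1.52
position: [0.3026, -0.4707, 0.2227]
tool_rot: [3.106, 0.466, 0.0]
ft_force: [0.5, -0.3, 0.2]
grip_width: 0.999
grip_force: 0.0
```

Call:
jog_arm([
  {"tx": 30,"ty": -24,"tz": 0,"wx": 0,"wy": 0,"wz": 0,"gripper": 1},
  {"tx": 60,"ty": -48,"tz": 0,"wx": 0,"wy": 0,"wz": 0,"gripper": 1},
  {"tx": 90,"ty": -72,"tz": 0,"wx": 0,"wy": 0,"wz": 0,"gripper": 1},
  {"tx": 120,"ty": -96,"tz": 0,"wx": 0,"wy": 0,"wz": 0,"gripper": 1},
  {"tx": 150,"ty": -120,"tz": 0,"wx": 0,"wy": 0,"wz": 0,"gripper": 1},
])

```text
time: 1.93
position: [0.4108, -0.3119, 0.2229]
tool_rot: [3.106, 0.466, 0.0]
ft_force: [0.3, 0.7, 0.7]
grip_width: 1.004
grip_force: 0.0
```

Call:
jog_arm([
  {"tx": 27,"ty": -27,"tz": 0,"wx": 0,"wy": 0,"wz": -0.1,"gripper": 1},
  {"tx": 54,"ty": -54,"tz": 0,"wx": 0,"wy": 0,"wz": -0.2,"gripper": 1},
  {"tx": 81,"ty": -81,"tz": 0,"wx": 0,"wy": 0,"wz": -0.3,"gripper": 1},
  {"tx": 108,"ty": -108,"tz": 0,"wx": 0,"wy": 0,"wz": -0.4,"gripper": 1},
  {"tx": 135,"ty": -135,"tz": 0,"wx": 0,"wy": 0,"wz": -0.5,"gripper": 1},
])

```text
time: 2.35
position: [0.5, -0.1431, 0.2229]
tool_rot: [2.891, 1.227, 0.001]
ft_force: [1.1, -0.9, -0.1]
grip_width: 1.001
grip_force: 0.0
```

```bash
python3 - <<'E'
from h import *
s=ctrl.get_state();print(s["time"],s["position"],s["tool_rot"],s["joint_positions"]);print(rel([.628,.169,.12],-.14))
E
```

```text
2.35 [ 0.5    -0.1431  0.2229] [2.8911 1.2267 0.0006] [ 0.7325  0.0704 -0.5256  1.7544  0.037   1.3256 -0.5691]
(array([ 313.3869, -124.9796,  102.785 ]), array([ 0.001 ,  0.0004, -0.6282]))
```

Call:
jog_arm([
  {"tx": 32,"ty": -13,"tz": 0,"wx": 0,"wy": 0,"wz": -0.1,"gripper": 1},
  {"tx": 64,"ty": -26,"tz": 0,"wx": 0,"wy": 0,"wz": -0.2,"gripper": 1},
  {"tx": 96,"ty": -39,"tz": 0,"wx": 0,"wy": 0,"wz": -0.3,"gripper": 1},
  {"tx": 128,"ty": -52,"tz": 0,"wx": 0,"wy": 0,"wz": -0.4,"gripper": 1},
  {"tx": 160,"ty": -65,"tz": 0,"wx": 0,"wy": 0,"wz": -0.5,"gripper": 1},
])

```text
time: 2.77
position: [0.5651, 0.0166, 0.2229]
tool_rot: [2.498, 1.904, 0.0]
ft_force: [0.0, -0.2, 0.5]
grip_width: 1.0
grip_force: 0.0
```

Call:
jog_arm([
  {"tx": 33,"ty": 4,"tz": 15,"wx": 0,"wy": 0,"wz": -0.05,"gripper": 1},
  {"tx": 66,"ty": 8,"tz": 30,"wx": 0,"wy": 0,"wz": -0.1,"gripper": 0.6},
  {"tx": 99,"ty": 12,"tz": 45,"wx": 0,"wy": 0,"wz": -0.128,"gripper": 0.6},
  {"tx": 132,"ty": 16,"tz": 60,"wx": 0,"wy": 0,"wz": -0.128,"gripper": 0.6},
  {"tx": 163,"ty": 21,"tz": 75,"wx": 0,"wy": 0,"wz": -0.128,"gripper": 0.6},
])

```text
time: 3.18
position: [0.6292, 0.1682, 0.1468]
tool_rot: [-2.376, -2.055, -0.0]
ft_force: [1.5, 0.2, -0.7]
grip_width: 0.779
grip_force: 0.0
```

```bash
cat > b.py <<'E'
from h import *
s=ctrl.get_state();print(s["time"],s["position"],s["tool_rot"],s["joint_positions"],s["ft_force"]);print(rel([.628,.169,.05],-.14))
v=grab("2")
T=overlay(v["top"],[],(240,140,100,75),(400,300),"pics/x.png");S=overlay(v["scene"],[],(230,150,100,75),(400,300),"pics/x.png")
cv2.imwrite("pics/ov2.png",np.hstack([T,S]))
E
python3 b.py
```

```text
3.1833 [0.6292 0.1682 0.1468] [-2.3763 -2.055  -0.0003] [ 0.2454  0.4625 -0.7247  1.5236  0.3143  1.2749 -0.6639] [ 1.5462  0.1947 -0.7121]
(array([ 0.6253, -1.3197, 96.7985]), array([ 0.0001, -0.0001, -0.0048]))
```

View pics/ov2.png

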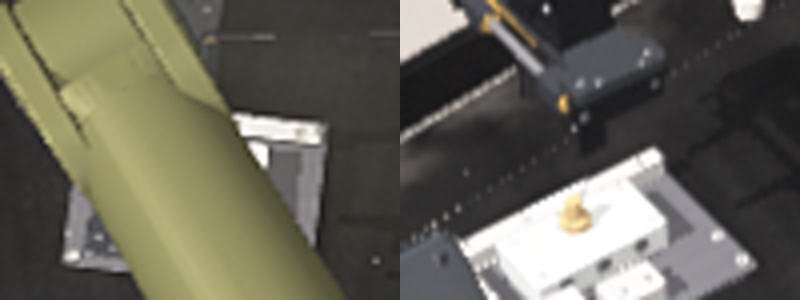

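The hand (dark gripper at about (590,110) in the right half) hangs above the brass stub at (575,215). I descend and grip.

Call:
jog_arm([
  {"tx": 0,"ty": -1,"tz": 25,"wx": 0,"wy": 0,"wz": 0,"gripper": 0.6},
  {"tx": 0,"ty": -1,"tz": 50,"wx": 0,"wy": 0,"wz": 0,"gripper": 0.6},
  {"tx": 0,"ty": -1,"tz": 72,"wx": 0,"wy": 0,"wz": 0,"gripper": 0.6},
  {"tx": 0,"ty": -1,"tz": 87,"wx": 0,"wy": 0,"wz": 0,"gripper": 0.6},
  {"tx": 0,"ty": -1,"tz": 95,"wx": 0,"wy": 0,"wz": 0,"gripper": 0.6},
])

```text
time: 3.7
position: [0.6268, 0.1651, 0.0504]
tool_rot: [-2.377, -2.053, 0.005]
ft_force: [-0.4, 0.4, -0.4]
grip_width: 0.6
grip_force: 0.0
```

Call:
jog_arm([
  {"tx": 0,"ty": 0,"tz": 0,"wx": 0,"wy": 0,"wz": 0,"gripper": 0.1},
  {"tx": 0,"ty": 0,"tz": 0,"wx": 0,"wy": 0,"wz": 0,"gripper": 0.1},
  {"tx": 0,"ty": 0,"tz": 0,"wx": 0,"wy": 0,"wz": 0,"gripper": 0.1},
  {"tx": 0,"ty": 0,"tz": 0,"wx": 0,"wy": 0,"wz": 0,"gripper": 0.1},
  {"tx": 0,"ty": 0,"tz": 0,"wx": 0,"wy": 0,"wz": 0,"gripper": 0.1},
], grip_force=12)

```text
time: 4.12
position: [0.6286, 0.1668, 0.0538]
tool_rot: [2.376, 2.054, 0.003]
ft_force: [0.6, -0.5, -0.2]
grip_width: 0.309
grip_force: 0.0
```

Call:
jog_arm([
  {"tx": 0,"ty": 0,"tz": 0,"wx": 0,"wy": 0,"wz": 0,"gripper": 0.1},
  {"tx": 0,"ty": 0,"tz": 0,"wx": 0,"wy": 0,"wz": 0,"gripper": 0.1},
  {"tx": 0,"ty": 0,"tz": 0,"wx": 0,"wy": 0,"wz": 0,"gripper": 0.1},
  {"tx": 0,"ty": 0,"tz": 0,"wx": 0,"wy": 0,"wz": 0,"gripper": 0.1},
  {"tx": 0,"ty": 0,"tz": 0,"wx": 0,"wy": 0,"wz": 0,"gripper": 0.1},
])

```text
time: 4.53
position: [0.6273, 0.1668, 0.053]
tool_rot: [-2.376, -2.055, 0.001]
ft_force: [-4.4, -0.8, 5.8]
grip_width: 0.157
grip_force: 12.1
```

```bash
python3 - <<'E'
from h import *
s=ctrl.get_state();print(s["time"],s["position"],s["grip_width"],s["grip_force"],s["ft_force"],s["torque"])
v=grab("3");s=ctrl.get_state();print(s["position"],s["grip_width"],s["grip_force"],s["ft_force"])
overlay(v["scene"],[],(250,170,64,48),(640,480),"pics/ov3.png")
E
```

```text
4.5333 [0.6273 0.1668 0.053 ] 0.15711285767769592 12.063884983963362 [-4.3795 -0.7961  5.7635] [-0.1071  0.8707 -0.0605]
[0.6273 0.1667 0.0529] 0.15539960051284177 12.0638332589715 [-4.8586 -0.1989  5.1375]
```

View pics/ov3.png

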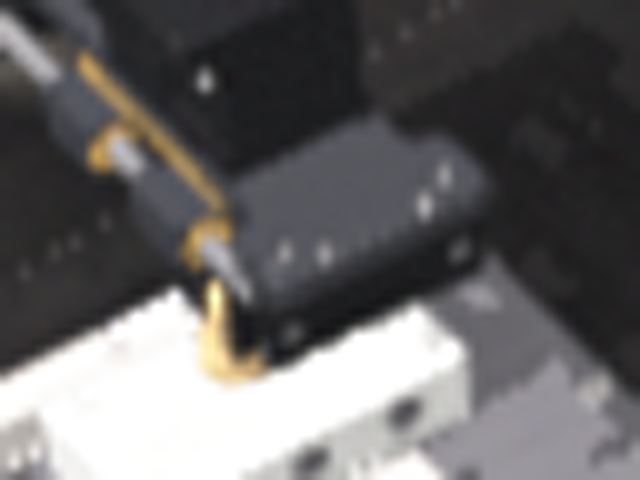

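```bash
python3 - <<'E'
from h import *
v=grab("4")["scene"]
k=lambda P:(proj(v,np.array(P))-[250,170]+.5)*10-.5
p=np.array([.6273,.1667,0]);tx=np.array([.1395,.99,0]);ty=np.array([.99,-.1395,0])
print("tool pts tip z.053: centre/(+x,-y inner)/(+x,-y outer)/(-x outer)",k([p+[0,0,.053],p+.0095*tx-.008*ty+[0,0,.053],p+.0095*tx-.023*ty+[0,0,.053],p-.0095*tx-.023*ty+[0,0,.053]]))
lat=np.array([-.702,-.712,0])  # image right
for d in(0,.004,.008,.012,.016): 
    c=p+tx*d; print(d,"stub left edge z60,z50; hex left z45",k([c-lat*.008+[0,0,.060],c-lat*.008+[0,0,.05],c-lat*.014+[0,0,.043]])[:,0].round(), k([c+[0,0,.047]]))
E
```

```text
tool pts tip z.053: centre/(+x,-y inner)/(+x,-y outer)/(-x outer) [[236.7465 319.1404]
 [224.687  346.8487]
 [250.6901 374.6798]
 [302.4083 348.3128]]
0 stub left edge z60,z50; hex left z45 [209. 212. 195.] [[238.2378 332.5994]]
0.004 stub left edge z60,z50; hex left z45 [198. 201. 184.] [[227.4199 338.0614]]
0.008 stub left edge z60,z50; hex left z45 [187. 190. 173.] [[216.5781 343.5353]]
0.012 stub left edge z60,z50; hex left z45 [176. 179. 162.] [[205.7125 349.0214]]
0.016 stub left edge z60,z50; hex left z45 [165. 168. 151.] [[194.823  354.5195]]
```

The stub sits centred between the fingers to within 2 mm: its left edge is at x≈205 in the crop, against a predicted 209. Now I drag the block toward the corner.

Call:
jog_arm([
  {"tx": 5,"ty": 1,"tz": 0,"wx": 0,"wy": 0,"wz": 0,"gripper": 0.1},
  {"tx": 10,"ty": 2,"tz": 0,"wx": 0,"wy": 0,"wz": 0,"gripper": 0.1},
  {"tx": 14,"ty": 3,"tz": 0,"wx": 0,"wy": 0,"wz": 0,"gripper": 0.1},
  {"tx": 18,"ty": 4,"tz": 0,"wx": 0,"wy": 0,"wz": 0,"gripper": 0.1},
  {"tx": 20,"ty": 4,"tz": 0,"wx": 0,"wy": 0,"wz": 0,"gripper": 0.1},
])

```text
time: 5.15
position: [0.636, 0.1833, 0.0529]
tool_rot: [2.375, 2.051, -0.002]
ft_force: [-2.1, -5.2, 5.1]
grip_width: 0.159
grip_force: 12.1
```

Call:
jog_arm([
  {"tx": 0,"ty": 1,"tz": 0,"wx": 0,"wy": 0,"wz": 0,"gripper": 0.1},
  {"tx": 0,"ty": 2,"tz": 0,"wx": 0,"wy": 0,"wz": 0,"gripper": 0.1},
  {"tx": 0,"ty": 3,"tz": 0,"wx": 0,"wy": 0,"wz": 0,"gripper": 0.1},
  {"tx": 0,"ty": 4,"tz": 0,"wx": 0,"wy": 0,"wz": 0,"gripper": 0.1},
  {"tx": 0,"ty": 4,"tz": 0,"wx": 0,"wy": 0,"wz": 0,"gripper": 0.1},
])

```text
time: 5.57
position: [0.6373, 0.1844, 0.0529]
tool_rot: [-2.376, -2.054, 0.006]
ft_force: [-7.1, -4.8, 9.3]
grip_width: 0.159
grip_force: 12.1
```

Call:
jog_arm([
  {"tx": 0,"ty": 0.5,"tz": 0,"wx": 0,"wy": 0,"wz": 0,"gripper": 0.1},
  {"tx": 0,"ty": 1,"tz": 0,"wx": 0,"wy": 0,"wz": 0,"gripper": 0.1},
  {"tx": 0,"ty": 1.5,"tz": 0,"wx": 0,"wy": 0,"wz": 0,"gripper": 0.1},
  {"tx": 0,"ty": 2,"tz": 0,"wx": 0,"wy": 0,"wz": 0,"gripper": 0.1},
  {"tx": 0,"ty": 2,"tz": 0,"wx": 0,"wy": 0,"wz": 0,"gripper": 0.1},
])

```text
time: 5.98
position: [0.6382, 0.1846, 0.053]
tool_rot: [-2.375, -2.054, 0.008]
ft_force: [-8.6, -3.7, 10.7]
grip_width: 0.159
grip_force: 12.1
```

Call:
jog_arm([
  {"tx": 2,"ty": 0,"tz": 0,"wx": 0,"wy": 0,"wz": 0,"gripper": 0.1},
  {"tx": 4,"ty": 0,"tz": 0,"wx": 0,"wy": 0,"wz": 0,"gripper": 0.1},
  {"tx": 5,"ty": 0,"tz": 0,"wx": 0,"wy": 0,"wz": 0,"gripper": 0.1},
  {"tx": 6,"ty": 0,"tz": 0,"wx": 0,"wy": 0,"wz": 0,"gripper": 0.1},
  {"tx": 7,"ty": 0,"tz": 0,"wx": 0,"wy": 0,"wz": 0,"gripper": 0.1},
])

```text
time: 6.4
position: [0.6386, 0.1867, 0.0522]
tool_rot: [2.377, 2.051, -0.019]
ft_force: [-11.1, -10.5, 11.2]
grip_width: 0.158
grip_force: 12.1
```

Call:
jog_arm([
  {"tx": 1,"ty": 0,"tz": 0,"wx": 0,"wy": 0,"wz": 0,"gripper": 0.1},
  {"tx": 2,"ty": 0,"tz": 0,"wx": 0,"wy": 0,"wz": 0,"gripper": 0.1},
  {"tx": 3,"ty": 0,"tz": 0,"wx": 0,"wy": 0,"wz": 0,"gripper": 0.1},
  {"tx": 4,"ty": 0,"tz": 0,"wx": 0,"wy": 0,"wz": 0,"gripper": 0.1},
  {"tx": 4,"ty": 0,"tz": 0,"wx": 0,"wy": 0,"wz": 0,"gripper": 0.1},
])

```text
time: 6.82
position: [0.6391, 0.1901, 0.0517]
tool_rot: [2.377, 2.051, -0.02]
ft_force: [-11.3, -10.9, 11.2]
grip_width: 0.16
grip_force: 12.1
```

Call:
jog_arm([
  {"tx": 1,"ty": 0,"tz": 0,"wx": 0,"wy": 0,"wz": 0,"gripper": 0.1},
  {"tx": 2,"ty": 0,"tz": 0,"wx": 0,"wy": 0,"wz": 0,"gripper": 0.1},
  {"tx": 3,"ty": 0,"tz": 0,"wx": 0,"wy": 0,"wz": 0,"gripper": 0.1},
  {"tx": 3,"ty": 0,"tz": 0,"wx": 0,"wy": 0,"wz": 0,"gripper": 0.1},
  {"tx": 3,"ty": 0,"tz": 0,"wx": 0,"wy": 0,"wz": 0,"gripper": 0.1},
])

```text
time: 7.23
position: [0.6395, 0.1932, 0.0517]
tool_rot: [2.378, 2.051, -0.019]
ft_force: [-10.5, -10.6, 10.8]
grip_width: 0.162
grip_force: 12.1
```

```bash
cat > c.py <<'E'
from h import *
import sys
tag=sys.argv[1]
v=grab(tag)
pf=np.array([.6038,.1706,-.1443]); home=lambda p:np.r_[p[0]+np.cos(p[2])*.0225-np.sin(p[2])*.028,p[1]+np.sin(p[2])*.0225+np.cos(p[2])*.028,p[2]]
F2=[e for e in FIX]
fs=fit({"scene":v["scene"]},{"scene":F2},[.6009,.1703,-.15]);print("scene-only fixture",fs,"home",home(fs[0]))
print("block scene",fit({"scene":v["scene"]},{"scene":BLK},home(fs[0])))
overlay(v["scene"],[(fs[0],FIX,(0,0,255)),(home(fs[0]),BLK,(0,200,0))],(245,170,80,60),(800,600),"pics/ov_%s.png"%tag)
E
python3 c.py 5
```

```text
scene-only fixture (array([ 0.6002,  0.1712, -0.1599]), np.float64(-17.476238250732422)) home [ 0.6269  0.1952 -0.1599]
block scene (array([ 0.6286,  0.1982, -0.295 ]), np.float64(-20.22731590270996))
```

View pics/ov_5.png

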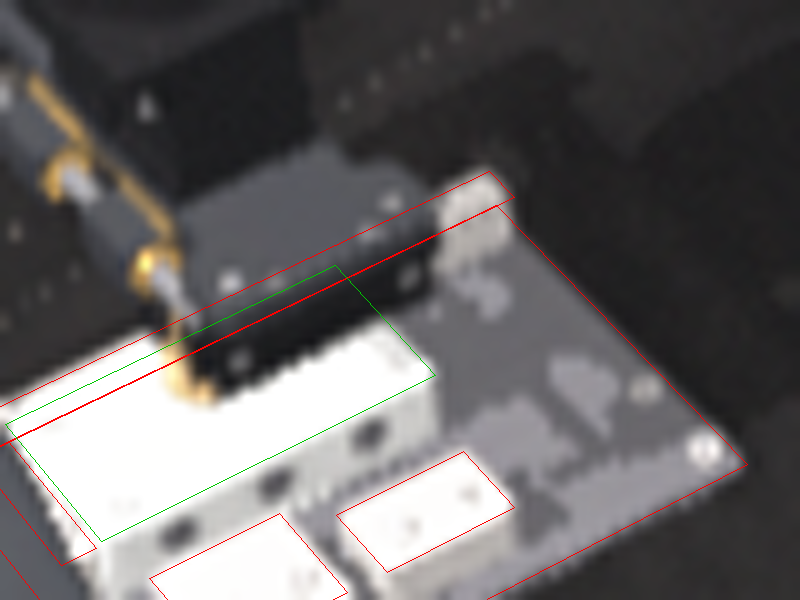

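The block's front and right edges lie on the green home outline within about a pixel (corner at (433,376)). I push on until contact shows in the force.

Call:
jog_arm([
  {"tx": 1,"ty": 0,"tz": 0,"wx": 0,"wy": 0,"wz": 0,"gripper": 0.1},
  {"tx": 2,"ty": 0,"tz": 0,"wx": 0,"wy": 0,"wz": 0,"gripper": 0.1},
  {"tx": 3,"ty": 0,"tz": 0,"wx": 0,"wy": 0,"wz": 0,"gripper": 0.1},
  {"tx": 3,"ty": 0,"tz": 0,"wx": 0,"wy": 0,"wz": 0,"gripper": 0.1},
  {"tx": 3,"ty": 0,"tz": 0,"wx": 0,"wy": 0,"wz": 0,"gripper": 0.1},
], grip_force=25)

```text
time: 7.75
position: [0.6395, 0.1933, 0.0517]
tool_rot: [2.377, 2.048, -0.026]
ft_force: [-13.5, -14.9, 14.1]
grip_width: 0.153
grip_force: 25.1
```

Call:
jog_arm([
  {"tx": 1,"ty": 0,"tz": 0,"wx": 0,"wy": 0,"wz": 0,"gripper": 0.1},
  {"tx": 2,"ty": 0,"tz": 0,"wx": 0,"wy": 0,"wz": 0,"gripper": 0.1},
  {"tx": 2,"ty": 0,"tz": 0,"wx": 0,"wy": 0,"wz": 0,"gripper": 0.1},
  {"tx": 2,"ty": 0,"tz": 0,"wx": 0,"wy": 0,"wz": 0,"gripper": 0.1},
  {"tx": 2,"ty": 0,"tz": 0,"wx": 0,"wy": 0,"wz": 0,"gripper": 0.1},
])

```text
time: 8.17
position: [0.6395, 0.1933, 0.0517]
tool_rot: [2.377, 2.046, -0.031]
ft_force: [-15.5, -18.1, 15.3]
grip_width: 0.151
grip_force: 25.2
```

Call:
jog_arm([
  {"tx": 0,"ty": 2,"tz": 0,"wx": 0,"wy": 0,"wz": 0,"gripper": 0.1},
  {"tx": 0,"ty": 4,"tz": 0,"wx": 0,"wy": 0,"wz": 0,"gripper": 0.1},
  {"tx": 0,"ty": 6,"tz": 0,"wx": 0,"wy": 0,"wz": 0,"gripper": 0.1},
  {"tx": 0,"ty": 6,"tz": 0,"wx": 0,"wy": 0,"wz": 0,"gripper": 0.1},
  {"tx": 0,"ty": 6,"tz": 0,"wx": 0,"wy": 0,"wz": 0,"gripper": 0.1},
])

```text
time: 8.58
position: [0.6397, 0.1936, 0.0515]
tool_rot: [-2.378, -2.051, 0.046]
ft_force: [-27.6, -19.5, 24.0]
grip_width: 0.153
grip_force: 25.2
```

```bash
python3 c.py 6; python3 -c "
from h import *
s=ctrl.get_state();print(s['position'],s['ft_force'],s['torque'],s['time'],s['joint_positions']);print(rel([.64,.1936,.0517],-.1443))"
```

```text
scene-only fixture (array([ 0.6   ,  0.1711, -0.1622]), np.float64(-17.46131134033203)) home [ 0.6267  0.1951 -0.1622]
block scene (array([ 0.6281,  0.1984, -0.3025]), np.float64(-20.15182876586914))
[0.6397 0.1936 0.0515] [-27.4259 -19.1704  24.4462] [-4.4995  6.3673  0.0601] 8.6833 [ 0.1518  0.6001 -0.6743  1.5368  0.3999  1.1743 -0.7514]
(array([ 0.0834,  0.3086, -0.2515]), array([-0.0198,  0.0214, -0.0033]))
```

The block is against both fences: the motion stopped under 27 N and 19 N at the predicted home position. I unload, release and rise.

Call:
jog_arm([
  {"tx": -3,"ty": -4,"tz": 0,"wx": 0,"wy": 0,"wz": 0,"gripper": 0.1},
  {"tx": -6,"ty": -8,"tz": 0,"wx": 0,"wy": 0,"wz": 0,"gripper": 0.1},
  {"tx": -7,"ty": -10,"tz": 0,"wx": 0,"wy": 0,"wz": 0,"gripper": 0.1},
  {"tx": -7,"ty": -10,"tz": 0,"wx": 0,"wy": 0,"wz": 0,"gripper": 0.1},
  {"tx": -7,"ty": -10,"tz": 0,"wx": 0,"wy": 0,"wz": 0,"gripper": 0.1},
])

```text
time: 9.1
position: [0.639, 0.1936, 0.0519]
tool_rot: [2.376, 2.05, -0.004]
ft_force: [-0.2, -7.0, 2.3]
grip_width: 0.154
grip_force: 24.9
```

Call:
jog_arm([
  {"tx": 0,"ty": 0,"tz": 0,"wx": 0,"wy": 0,"wz": 0,"gripper": 0.5},
  {"tx": 0,"ty": 0,"tz": 0,"wx": 0,"wy": 0,"wz": 0,"gripper": 0.5},
  {"tx": 0,"ty": 0,"tz": -5,"wx": 0,"wy": 0,"wz": 0,"gripper": 0.5},
  {"tx": 0,"ty": 0,"tz": -25,"wx": 0,"wy": 0,"wz": 0,"gripper": 0.5},
  {"tx": 0,"ty": 0,"tz": -55,"wx": 0,"wy": 0,"wz": 0,"gripper": 0.7},
])

```text
time: 9.52
position: [0.6361, 0.1976, 0.1051]
tool_rot: [-2.372, -2.054, 0.007]
ft_force: [1.5, 0.8, 0.0]
grip_width: 0.447
grip_force: 0.0
```

```bash
python3 - <<'E'
from h import *
s=ctrl.get_state();print(s["time"],s["position"],s["tool_rot"],s["ft_force"]);print(rel([.457,-.105,.12],-.47))
E
```

```text
9.5167 [0.6361 0.1976 0.1051] [-2.3724 -2.0538  0.007 ] [1.4828 0.786  0.0113]
(array([-325.114 , -134.0166,  -13.8442]), array([-0.0055,  0.0019,  0.3263]))
```

Call:
jog_arm([
  {"tx": -30,"ty": -12,"tz": -20,"wx": 0,"wy": 0,"wz": 0.07,"gripper": 0.7},
  {"tx": -63,"ty": -26,"tz": -20,"wx": 0,"wy": 0,"wz": 0.15,"gripper": 0.7},
  {"tx": -97,"ty": -40,"tz": -20,"wx": 0,"wy": 0,"wz": 0.23,"gripper": 0.7},
  {"tx": -131,"ty": -54,"tz": -20,"wx": 0,"wy": 0,"wz": 0.31,"gripper": 0.7},
  {"tx": -165,"ty": -67,"tz": -20,"wx": -0.005,"wy": 0,"wz": 0.326,"gripper": 0.7},
])

```text
time: 9.93
position: [0.5476, 0.0436, 0.1279]
tool_rot: [2.677, 1.637, 0.008]
ft_force: [0.2, -0.4, -0.3]
grip_width: 0.69
grip_force: 0.0
```

Call:
jog_arm([
  {"tx": -37,"ty": -3,"tz": 0,"wx": 0,"wy": 0,"wz": 0,"gripper": 0.7},
  {"tx": -75,"ty": -6,"tz": 0,"wx": 0,"wy": 0,"wz": 0,"gripper": 0.7},
  {"tx": -113,"ty": -9,"tz": 0,"wx": 0,"wy": 0,"wz": 0,"gripper": 0.7},
  {"tx": -150,"ty": -11,"tz": 0,"wx": 0,"wy": 0,"wz": 0,"gripper": 0.7},
  {"tx": -173,"ty": -12,"tz": 0,"wx": 0,"wy": 0,"wz": 0,"gripper": 0.7},
])

```text
time: 10.35
position: [0.4573, -0.1077, 0.1276]
tool_rot: [2.676, 1.636, 0.004]
ft_force: [0.8, 0.0, 0.3]
grip_width: 0.705
grip_force: 0.0
```

```bash
cat > d.py <<'E'
from h import *
v=grab("7")
s=ctrl.get_state();print(s["time"],s["position"],s["tool_rot"],s["ft_force"],s["joint_positions"]);print(rel([.457,-.105,.042],-.47))
pf=np.array([.6038,.1706,-.1443]); c,n=np.cos(pf[2]),np.sin(pf[2]);hm=[pf[0]+c*.0225-n*.028,pf[1]+n*.0225+c*.028,pf[2]]
print("home",hm)
for cam in("top","scene"): print(cam,fit(v,{cam:BLK},hm),fit(v,{cam:FIX},pf))
print("gap world centre",pf[0]-c*.0205+n*.002,pf[1]-n*.0205-c*.002)
SP=rect(-10,10,-20,20,36)+rect(-10,10,-20,20,0)+rect(-9,9,-14,14,80)
T=overlay(v["top"],[(pf,FIX,(0,0,255)),(hm,BLK,(0,200,0))],(250,155,80,60),(400,300),"pics/x.png")
S=overlay(v["scene"],[],(335,150,80,60),(400,300),"pics/x.png")
cv2.imwrite("pics/ov7.png",np.hstack([T,S]))
E
python3 d.py
```

```text
10.45 [ 0.4573 -0.1087  0.1275] [2.6789 1.6306 0.0033] [0.0746 0.2348 0.0647] [ 0.731   0.0312 -0.5602  1.9891  0.0215  1.1209 -0.3154]
(array([ 3.2395, -2.5159, 85.4627]), array([ 0.0058,  0.0011, -0.0073]))
home [np.float64(0.6300925459095654), np.float64(0.19507349647258024), np.float64(-0.1443)]
top (array([ 0.6456,  0.1914, -0.1624]), np.float64(-17.613391876220703)) (array([ 0.6048,  0.1708, -0.1367]), np.float64(-24.386137008666992))
scene (array([ 0.6371,  0.1946, -0.1608]), np.float64(-19.370723724365234)) (array([ 0.6004,  0.171 , -0.1589]), np.float64(-18.340578079223633))
gap world centre 0.5832254609527475 0.17156868105849096
```

View pics/ov7.png

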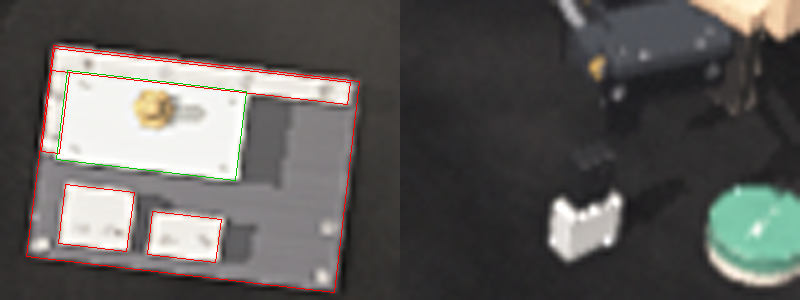

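The top view shows the block on its green home outline in the corner. In the scene view the open fingers hang right above the spacer (handle at (595,165)). I descend and grip.

Call:
jog_arm([
  {"tx": 3,"ty": -2,"tz": 20,"wx": 0,"wy": 0,"wz": 0,"gripper": 0.7},
  {"tx": 3,"ty": -2,"tz": 40,"wx": 0,"wy": 0,"wz": 0,"gripper": 0.7},
  {"tx": 3,"ty": -2,"tz": 60,"wx": 0,"wy": 0,"wz": 0,"gripper": 0.7},
  {"tx": 3,"ty": -2,"tz": 77,"wx": 0,"wy": 0,"wz": 0,"gripper": 0.7},
  {"tx": 3,"ty": -2,"tz": 84,"wx": 0,"wy": 0,"wz": 0,"gripper": 0.7},
])

```text
time: 10.87
position: [0.4584, -0.0994, 0.0415]
tool_rot: [2.675, 1.645, 0.004]
ft_force: [0.2, 0.3, -1.1]
grip_width: 0.699
grip_force: 0.0
```

Call:
jog_arm([
  {"tx": 0,"ty": 0,"tz": 0,"wx": 0,"wy": 0,"wz": 0,"gripper": 0.35},
  {"tx": 0,"ty": 0,"tz": 0,"wx": 0,"wy": 0,"wz": 0,"gripper": 0.35},
  {"tx": 0,"ty": 0,"tz": 0,"wx": 0,"wy": 0,"wz": 0,"gripper": 0.3},
  {"tx": 0,"ty": 0,"tz": 0,"wx": 0,"wy": 0,"wz": 0,"gripper": 0.3},
  {"tx": 0,"ty": 0,"tz": 0,"wx": 0,"wy": 0,"wz": 0,"gripper": 0.3},
], grip_force=40)

```text
time: 11.28
position: [0.4599, -0.1017, 0.0443]
tool_rot: [2.674, 1.639, 0.007]
ft_force: [-0.2, 0.3, 0.1]
grip_width: 0.404
grip_force: 0.0
```

Call:
jog_arm([
  {"tx": 0,"ty": 0,"tz": 0,"wx": 0,"wy": 0,"wz": 0,"gripper": 0.1},
  {"tx": 0,"ty": 0,"tz": 0,"wx": 0,"wy": 0,"wz": 0,"gripper": 0.1},
  {"tx": 0,"ty": 0,"tz": 0,"wx": 0,"wy": 0,"wz": 0,"gripper": 0.1},
  {"tx": 0,"ty": 0,"tz": 0,"wx": 0,"wy": 0,"wz": 0,"gripper": 0.1},
  {"tx": 0,"ty": 0,"tz": 0,"wx": 0,"wy": 0,"wz": 0,"gripper": 0.1},
])

```text
time: 11.7
position: [0.4593, -0.1017, 0.0437]
tool_rot: [2.675, 1.639, 0.006]
ft_force: [-0.6, -0.7, 2.8]
grip_width: 0.201
grip_force: 39.8
```

Call:
jog_arm([
  {"tx": 0,"ty": 0,"tz": -8,"wx": 0,"wy": 0,"wz": 0,"gripper": 0.1},
  {"tx": 0,"ty": 0,"tz": -20,"wx": 0,"wy": 0,"wz": 0,"gripper": 0.1},
  {"tx": 0,"ty": 0,"tz": -40,"wx": 0,"wy": 0,"wz": 0,"gripper": 0.1},
  {"tx": 0,"ty": 0,"tz": -60,"wx": 0,"wy": 0,"wz": 0,"gripper": 0.1},
  {"tx": 0,"ty": 0,"tz": -60,"wx": 0,"wy": 0,"wz": 0,"gripper": 0.1},
])

```text
time: 12.12
position: [0.4611, -0.1019, 0.1068]
tool_rot: [2.671, 1.637, 0.011]
ft_force: [0.9, -0.7, -1.5]
grip_width: 0.204
grip_force: 39.8
```

```bash
python3 - <<'E'
from h import *
v=grab("8")
s=ctrl.get_state();print(s["time"],s["position"],s["ft_force"],s["grip_width"]);print(rel([.5832,.1716,.105],-.1443))
zb=s["position"][2]-.0437; z=zb*1000
SP=rect(-10,10,-20,20,z+36)[:4]+rect(-10,10,-20,20,z)+[[(x,y,z),(x,y,z+36)] for x in(-10,10) for y in(-20,20)]
r=fit(v,{"scene":SP},[*s["position"][:2],-.465]);print(r, "offset mm in tool x,y",rel([*r[0][:2],s["position"][2]],r[0][2]))
overlay(v["scene"],[(r[0],SP,(0,0,255))],(340,140,64,48),(640,480),"pics/ov8.png")
E
```

```text
12.2167 [ 0.4589 -0.1016  0.1036] [-0.1615 -0.0213 -1.6549] 0.20583560880767734
(array([299.8476, -13.2037,  -1.2822]), array([ 0.0061,  0.0005, -0.3268]))
(array([ 0.4577, -0.1082, -0.8373]), np.float64(-22.586885452270508)) offset mm in tool x,y (array([-6.419 ,  1.9406,  0.0084]), array([ 0.0059, -0.0016,  0.3662]))
```

View pics/ov8.png

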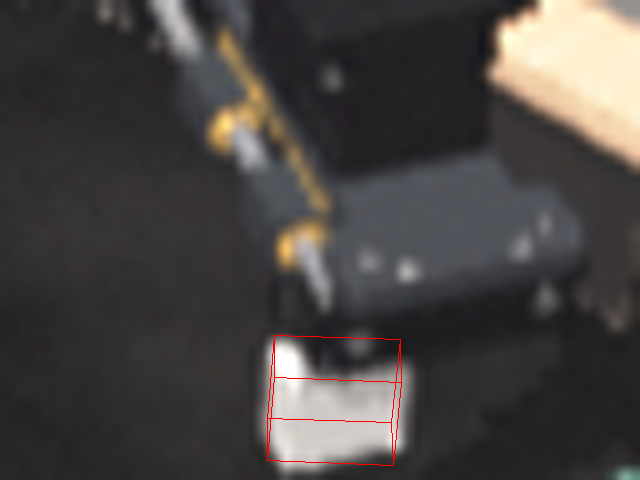

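The spacer hangs upright in the fingers, foot at about (335,400) in the crop, with the grip across its 18 mm side. I carry it over the gap.

Call:
jog_arm([
  {"tx": 25,"ty": -1,"tz": 0,"wx": 0,"wy": 0,"wz": -0.065,"gripper": 0.1},
  {"tx": 58,"ty": -3,"tz": 0,"wx": 0,"wy": 0,"wz": -0.13,"gripper": 0.1},
  {"tx": 92,"ty": -4,"tz": 0,"wx": 0,"wy": 0,"wz": -0.195,"gripper": 0.1},
  {"tx": 126,"ty": -6,"tz": 0,"wx": 0,"wy": 0,"wz": -0.26,"gripper": 0.1},
  {"tx": 160,"ty": -7,"tz": 0,"wx": 0,"wy": 0,"wz": -0.327,"gripper": 0.1},
])

```text
time: 12.63
position: [0.5242, 0.0456, 0.1018]
tool_rot: [2.371, 2.058, 0.001]
ft_force: [0.2, -0.6, -2.6]
grip_width: 0.204
grip_force: 39.8
```

Call:
jog_arm([
  {"tx": 33,"ty": 10,"tz": 0,"wx": 0,"wy": 0,"wz": 0,"gripper": 0.1},
  {"tx": 66,"ty": 20,"tz": 0,"wx": 0,"wy": 0,"wz": 0,"gripper": 0.1},
  {"tx": 99,"ty": 30,"tz": 0,"wx": 0,"wy": 0,"wz": 0,"gripper": 0.1},
  {"tx": 125,"ty": 37,"tz": 0,"wx": 0,"wy": 0,"wz": 0,"gripper": 0.1},
  {"tx": 137,"ty": 40,"tz": 0,"wx": 0,"wy": 0,"wz": 0,"gripper": 0.1},
])

```text
time: 13.05
position: [0.5836, 0.1789, 0.1017]
tool_rot: [2.371, 2.061, 0.004]
ft_force: [-0.3, 0.5, -2.2]
grip_width: 0.198
grip_force: 39.8
```

Call:
jog_arm([
  {"tx": 0,"ty": 0,"tz": 0,"wx": 0,"wy": 0,"wz": 0,"gripper": 0.1},
  {"tx": 0,"ty": 0,"tz": 0,"wx": 0,"wy": 0,"wz": 0,"gripper": 0.1},
  {"tx": 0,"ty": 0,"tz": 0,"wx": 0,"wy": 0,"wz": 0,"gripper": 0.1},
  {"tx": 0,"ty": 0,"tz": 0,"wx": 0,"wy": 0,"wz": 0,"gripper": 0.1},
  {"tx": 0,"ty": 0,"tz": 0,"wx": 0,"wy": 0,"wz": 0,"gripper": 0.1},
])

```text
time: 13.47
position: [0.5843, 0.172, 0.1033]
tool_rot: [2.374, 2.049, 0.002]
ft_force: [0.0, 0.0, -1.6]
grip_width: 0.204
grip_force: 39.8
```

```bash
python3 - <<'E'
from h import *
v=grab("9")
s=ctrl.get_state();print(s["time"],s["position"],s["tool_rot"],s["ft_force"],s["grip_width"]);print(rel([.5832,.1716,.0517],-.1443))
overlay(v["scene"],[],(250,165,64,48),(640,480),"pics/ov9.png")
E
```

```text
13.5667 [0.5844 0.1728 0.1036] [2.3735 2.0505 0.0035] [ 0.2878 -0.9509 -0.6307] 0.20412542236775472
(array([-1.2368, -1.3265, 51.9189]), array([ 0.0053,  0.0016, -0.0015]))
```

View pics/ov9.png

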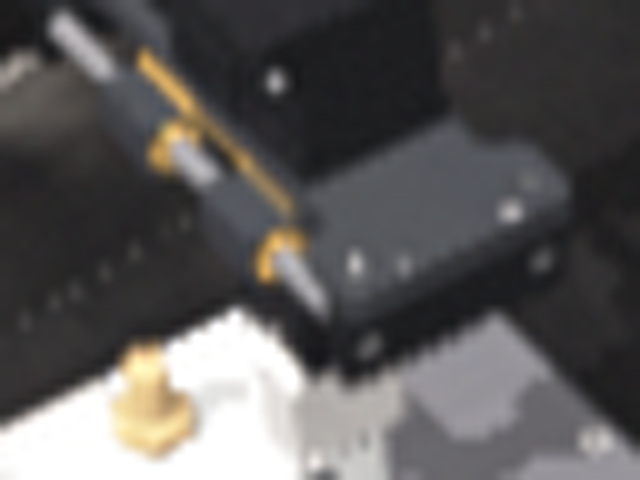

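Call:
jog_arm([
  {"tx": -1,"ty": -1.5,"tz": 4,"wx": 0.005,"wy": 0,"wz": 0,"gripper": 0.1},
  {"tx": -1,"ty": -1.5,"tz": 8,"wx": 0.005,"wy": 0,"wz": 0,"gripper": 0.1},
  {"tx": -1,"ty": -1.5,"tz": 12,"wx": 0.005,"wy": 0,"wz": 0,"gripper": 0.1},
  {"tx": -1,"ty": -1.5,"tz": 16,"wx": 0.005,"wy": 0,"wz": 0,"gripper": 0.1},
  {"tx": -1,"ty": -1.5,"tz": 20,"wx": 0.005,"wy": 0,"wz": 0,"gripper": 0.1},
])

```text
time: 13.98
position: [0.5826, 0.1733, 0.0828]
tool_rot: [2.375, 2.056, -0.002]
ft_force: [-0.5, -0.0, -2.1]
grip_width: 0.201
grip_force: 39.8
```

Call:
jog_arm([
  {"tx": 0,"ty": 0,"tz": 3,"wx": 0,"wy": 0,"wz": 0,"gripper": 0.1},
  {"tx": 0,"ty": 0,"tz": 6,"wx": 0,"wy": 0,"wz": 0,"gripper": 0.1},
  {"tx": 0,"ty": 0,"tz": 9,"wx": 0,"wy": 0,"wz": 0,"gripper": 0.1},
  {"tx": 0,"ty": 0,"tz": 12,"wx": 0,"wy": 0,"wz": 0,"gripper": 0.1},
  {"tx": 0,"ty": 0,"tz": 14,"wx": 0,"wy": 0,"wz": 0,"gripper": 0.1},
])

```text
time: 14.4
position: [0.5827, 0.1734, 0.0691]
tool_rot: [2.375, 2.056, -0.002]
ft_force: [0.3, -0.4, -2.4]
grip_width: 0.204
grip_force: 39.8
```

Call:
jog_arm([
  {"tx": 0,"ty": 0,"tz": 3,"wx": 0,"wy": 0,"wz": 0,"gripper": 0.1},
  {"tx": 0,"ty": 0,"tz": 6,"wx": 0,"wy": 0,"wz": 0,"gripper": 0.1},
  {"tx": 0,"ty": 0,"tz": 9,"wx": 0,"wy": 0,"wz": 0,"gripper": 0.1},
  {"tx": 0,"ty": 0,"tz": 12,"wx": 0,"wy": 0,"wz": 0,"gripper": 0.1},
  {"tx": 0,"ty": 0,"tz": 14,"wx": 0,"wy": 0,"wz": 0,"gripper": 0.1},
])

```text
time: 14.82
position: [0.5827, 0.1732, 0.055]
tool_rot: [2.375, 2.056, -0.002]
ft_force: [-0.0, -0.4, -2.0]
grip_width: 0.206
grip_force: 39.8
```

Call:
jog_arm([
  {"tx": 0,"ty": 0,"tz": 1,"wx": 0,"wy": 0,"wz": 0,"gripper": 0.1},
  {"tx": 0,"ty": 0,"tz": 2,"wx": 0,"wy": 0,"wz": 0,"gripper": 0.1},
  {"tx": 0,"ty": 0,"tz": 3,"wx": 0,"wy": 0,"wz": 0,"gripper": 0.1},
  {"tx": 0,"ty": 0,"tz": 4,"wx": 0,"wy": 0,"wz": 0,"gripper": 0.1},
  {"tx": 0,"ty": 0,"tz": 4,"wx": 0,"wy": 0,"wz": 0,"gripper": 0.1},
])

```text
time: 15.23
position: [0.583, 0.1734, 0.0518]
tool_rot: [2.375, 2.055, -0.001]
ft_force: [0.4, -0.3, 0.0]
grip_width: 0.202
grip_force: 39.8
```

Call:
jog_arm([
  {"tx": 0,"ty": 0,"tz": 0.5,"wx": 0,"wy": 0,"wz": 0,"gripper": 0.1},
  {"tx": 0,"ty": 0,"tz": 1,"wx": 0,"wy": 0,"wz": 0,"gripper": 0.1},
  {"tx": 0,"ty": 0,"tz": 1,"wx": 0,"wy": 0,"wz": 0,"gripper": 0.1},
  {"tx": 0,"ty": 0,"tz": 1,"wx": 0,"wy": 0,"wz": 0,"gripper": 0.1},
  {"tx": 0,"ty": 0,"tz": 1,"wx": 0,"wy": 0,"wz": 0,"gripper": 0.1},
])

```text
time: 15.65
position: [0.583, 0.1735, 0.0517]
tool_rot: [2.375, 2.055, -0.001]
ft_force: [-1.6, -0.6, 6.1]
grip_width: 0.198
grip_force: 39.8
```

Call:
jog_arm([
  {"tx": 0,"ty": 1,"tz": -1,"wx": 0,"wy": 0,"wz": 0,"gripper": 0.1},
  {"tx": 0,"ty": 2,"tz": -1,"wx": 0,"wy": 0,"wz": 0,"gripper": 0.1},
  {"tx": 0,"ty": 3,"tz": -1,"wx": 0,"wy": 0,"wz": 0,"gripper": 0.1},
  {"tx": 0,"ty": 4,"tz": -1,"wx": 0,"wy": 0,"wz": 0,"gripper": 0.1},
  {"tx": 0,"ty": 5,"tz": -1,"wx": 0,"wy": 0,"wz": 0,"gripper": 0.1},
])

```text
time: 16.07
position: [0.5859, 0.1732, 0.0517]
tool_rot: [-2.374, -2.055, 0.006]
ft_force: [-7.9, -0.1, 9.3]
grip_width: 0.208
grip_force: 39.8
```

Call:
jog_arm([
  {"tx": 0,"ty": 1,"tz": 0,"wx": 0,"wy": 0,"wz": 0,"gripper": 0.1},
  {"tx": 0,"ty": 2,"tz": 0,"wx": 0,"wy": 0,"wz": 0,"gripper": 0.1},
  {"tx": 0,"ty": 3,"tz": 0,"wx": 0,"wy": 0,"wz": 0,"gripper": 0.1},
  {"tx": 0,"ty": 4,"tz": 0,"wx": 0,"wy": 0,"wz": 0,"gripper": 0.1},
  {"tx": 0,"ty": 4,"tz": 0,"wx": 0,"wy": 0,"wz": 0,"gripper": 0.1},
])

```text
time: 16.48
position: [0.5863, 0.1732, 0.0517]
tool_rot: [-2.371, -2.053, 0.016]
ft_force: [-15.4, -1.5, 16.1]
grip_width: 0.203
grip_force: 39.9
```

```bash
python3 -c "
from h import *
s=ctrl.get_state();print(s['time'],s['position'],s['ft_force'],s['torque']);print(rel(s['position'],-.1443))
pf=np.array([.6038,.1706]);d=s['position'][:2]-pf;c,n=np.cos(.1443),-np.sin(.1443);print('tcp in fixture',1000*(c*d[0]+n*d[1]),1000*(-n*d[0]+c*d[1]))"
```

```text
16.4833 [0.5863 0.1732 0.0517] [-15.4475  -1.5172  16.1205] [-0.2065  3.6837 -0.2132]
(array([0., 0., 0.]), array([-0.0108,  0.0039,  0.001 ]))
tcp in fixture -17.680776379630725 0.05661579164654594
```

Call:
jog_arm([
  {"tx": 0,"ty": 1,"tz": -0.3,"wx": -0.004,"wy": 0,"wz": 0,"gripper": 0.1},
  {"tx": 0,"ty": 2,"tz": -0.6,"wx": -0.008,"wy": 0,"wz": 0,"gripper": 0.1},
  {"tx": 0,"ty": 3,"tz": -1,"wx": -0.012,"wy": 0,"wz": 0,"gripper": 0.1},
  {"tx": 0,"ty": 4,"tz": -1,"wx": -0.015,"wy": 0,"wz": 0,"gripper": 0.1},
  {"tx": 0,"ty": 4,"tz": -1,"wx": -0.015,"wy": 0,"wz": 0,"gripper": 0.1},
])

```text
time: 16.9
position: [0.5865, 0.1734, 0.0517]
tool_rot: [2.372, 2.057, -0.009]
ft_force: [-22.2, -1.1, 17.7]
grip_width: 0.201
grip_force: 40.1
```

```bash
python3 -c "
from h import *
v=grab('10')
s=ctrl.get_state();print(s['time'],s['position'],s['ft_force'],s['torque']);print(rel(s['position'],-.1443))
fs=np.array([.6002,.1711,-.160])
overlay(v['scene'],[(fs,FIX,(0,0,255))],(245,170,80,60),(800,600),'pics/ov10.png')"
```

```text
17.0 [0.5864 0.1734 0.0517] [-21.6811  -0.6181  17.6259] [-0.0349  5.5296 -0.2094]
(array([0., 0., 0.]), array([-0.0027,  0.0055,  0.0022]))
```

View pics/ov10.png

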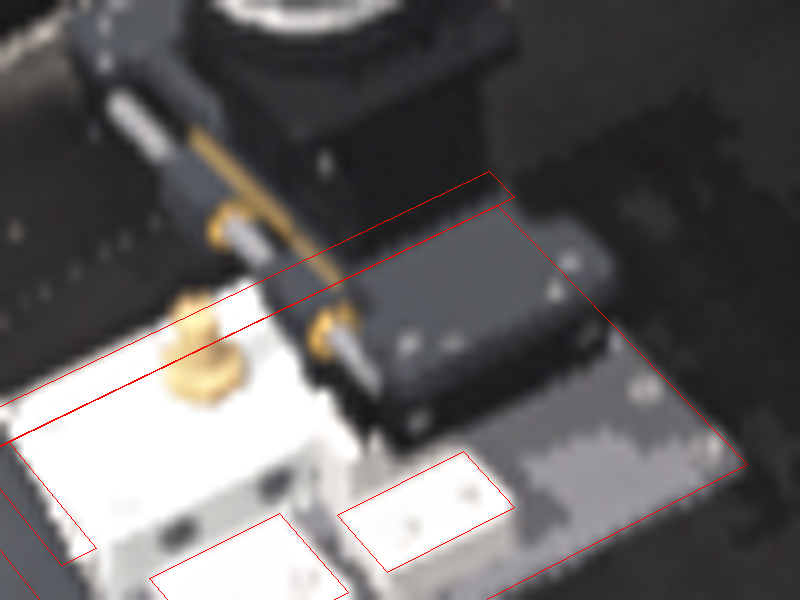

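The spacer stands upright behind the shallow stop at (425,510), pressed against the block at (350,440). The block is still in the corner and the press is a steady 22 N. I hand the job in.

```bash
python3 -c "
from bench import ctrl
print(ctrl.close_job())"
```

```text
the job is handed in; nothing more can be done
None
```

The job is handed in after about 17 s of the 59 s. The block is pushed home against both fences. The spacer stands on the plate in the gap at the shallow (right-hand) stop, upright to within about 0.3°, still gripped and pressed against the block at about 22 N. None of the other things were deliberately touched. No verdict came back on hand-in.

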